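# Screw the inspection plug into the enclosure's port

## Task

Close the inspection port of the grey enclosure with the orange-knobbed plug from the blue mat. Set the plug in the port, turn it gently backwards (anticlockwise) until you feel it drop into the thread start, then run it in clockwise until it is fully home with its flange down on the rim, and let go. Never force the thread, and leave everything else on the bench where it is.

Things in the scene. Friction and masses are not known exactly. Their poses are not given: they have to be found in the camera images.
- plug_grip (a point): The loose plug with a round fluted orange knob, standing upright on the blue mat. This point is on its axis in the knob, 54 mm above the plug's underside, 26 mm above the flange's underside, 18 mm below the knob's top; z is the axis, up. The knob is 38 mm across and 40 mm tall and stands on the black flange, 72 mm across, 4 mm thick. 72 mm tall in all, about 0.2 kg.
- plug: The same plug, origin at the centre of its underside, z up. Aluminium stem 48 mm across, 28 mm tall up to the flange, tapering to 38 mm over the lowest 5 mm. Three lugs 120 degrees apart, 16 degrees wide, stand out from the stem to 58 mm across, 6 to 11 mm above the underside. Over 40 N between plug and enclosure damages the thread; a turning moment of 0.4 N m is safe.
- port_rim (a point): Centre of the rim of the enclosure's port, an upright round aluminium boss 78 mm across, its rim 74.5 mm above the table; z is its axis, up. Bore 61 mm, flared to 67 mm at the rim: the lugs have 1.5 mm play all round. Inside is a black right-hand three-start thread ring, bore 51 mm. Its angle in the port differs from unit to unit and is not measured: the starts must be felt for.
- enclosure: Fixed grey die-cast box, 170 mm (x) by 140 mm (y), top 45 mm above the table, the port at its centre; origin at the centre of its underside. Its yaw tells nothing about where the thread starts lie.
- grip_on_land (a point): Fixed point over the port where plug_grip is while the lugs rest on the level lands between the starts (flange 15.5 mm above the rim). Clockwise, a land ends at a stop (6 degrees wide, 4 mm taller; the lugs may also first rest on it, 4 mm higher): never turn clockwise here. Anticlockwise, after at most 100 degrees, the lugs come off the land and the plug can sink 11 mm into the start.
- grip_in_start (a point): Fixed point where plug_grip is once the lugs are down on the floor of the thread starts (flange 4.5 mm above the rim). There are three starts, 120 degrees apart, 36 degrees wide; when set down at a chance angle the plug may also go straight into them. Turning on anticlockwise, the lugs meet the back of a stop within 20 degrees.
- grip_home (a point): Fixed point where plug_grip is when the plug is fully home, flange on the rim. From the start the thread runs clockwise (seen from above) for 78 to 98 degrees, sinking evenly, 6 mm per 78 degrees, with about 1.5 mm of play in height, until the lugs meet a hard end stop; the flange touches the rim just before that. Turn in small steps near the end: the stop is rigid.
- gland: Brass cable gland with a black nut, 34 mm across, 44 mm tall, standing on the mat; origin at the centre of its underside. A bystander: leave it alone.
- blank_cap: Grey plastic blanking cap, 52 mm across, 26 mm tall, lying on the mat; origin at the centre of its underside. A bystander: leave it alone.
- dispenser: White plastic bottle with red cap, 60 mm across, 140 mm tall, at the back of the bench; origin at the centre of its underside. A bystander: leave it alone.
- driver: Screwdriver with yellow handle lying at the back of the bench; origin under its middle. A bystander: leave it alone.
- meter: Yellow hand-held meter, 90 x 160 x 35 mm, lying at the back of the bench; origin at the centre of its underside. A bystander: leave it alone.
Mind the look-alikes: they are no part of the job. There is more than one size of the plug; the job needs the middle-sized.

How it is judged:
By the outcome, as a careful person would: the job done as asked, in the order asked, and still so for the second after the job is handed in, with the robot touching nothing.
It also fails if it takes over 72 s, if anything falls off the work surface, if the arm or the gripper's body presses on something with over 40 N, if the wrist force passes 120 N, or if a joint passes its speed limit or range.

## Robot

A 6-joint arm with a two-finger parallel gripper is mounted at the origin on the work surface. World frame = base frame: x ahead of the robot, y to its left, z up, the work surface at z = 0. Lengths are in m, angles in rad, forces in N, time in s.
With the tool pointing down it reaches from about 0.225 to 0.875 m from the base axis. Payload 3.4 kg.
Tool frame: the origin (TCP) lies between the finger pads; the fingertips stand 8 mm ahead of it and the grasp point (between the pads) lies 11 mm behind it; z points along the fingers, y is the line along which they close (so a half turn about z gives the same grasp; the last joint's range is limited). The gripper opens to 85 mm and grips with 20 to 120 N. Pads are 22 mm wide; open, the fingers measure 114 mm over their backs; the gripper's body (76 mm by 85 mm) begins 54 mm behind the grasp point. The pads swing forward as they close: fully open they stand 13 mm farther back than shut.
Start: joints at [1.137, 0.276, 1.505, -0, 1.361, -0.121], TCP at [0.177, 0.547, 0.239] pointing down, gripper open.
Joint ranges: [-2.89, 2.89], [-0.75, 2.08], [0.22, 2.7], [-1.18, 4.32], [0.11, 2.71], [-2.7, 2.7]. Speed limits (rad/s): [2.57, 2.57, 3.14, 3.14, 3.14, 3.14].

## Interface

Orientations are given as a unit quaternion [w, x, y, z].
In Python, from rig import manip, optics, finder gives the robot as it stands.
- The arm moves only by the tool servo_tool, never from a script. Its argument "increments" is a list of rows, each a list of 7 numbers: the shift along the tool's x, y, z in cm, then the turn, a rotation vector about the tool's x, y, z in degrees, then the closure, from -1 (fully open) to 1 (shut). In form: [[x, y, z, rx, ry, rz, gripper], ...]. A call has exactly 5 rows; each row shifts and turns the commanded pose from where the row before left it, along the tool's axes as they then stand; what a row does not reach is not made up. A row lasts 1/10 s, in which the tool goes at most 50 mm and 8.59 degrees, less where a joint would pass 70% of its speed; a pose out of reach is approached as far as the arm can. A call is refused whole if a number of a shift passes 5 or a number of a turn 8.59, either way. A call with a gripper value outside its range is refused whole. The fingers move at their own pace and stop on an object; "squeeze" is the grip in N (left out, the last holds). Time passes only in rows, so rows that do not move let the fingers close, or fill a call up. It gives the time, the measured TCP pose, the force, the opening and the grip force at its end, in the units of the state.
- manip.get_state(): the state, without advancing time (a new reading comes with each control period).
- optics.get_image(name): name is "scene" or "top" or "wrist"; returns the picture (384x512x3 uint8, red, green, blue); there is no depth.
- optics.get_calibration(name): a dict with "fov_y" (degrees; the focal length in pixels is half the picture's height over the tangent of half this angle, whatever the lens; pixels are square), "cx", "cy" (the principal point, pixels), "world_to_cam" (4x4, takes a point from world to camera coordinates). Camera axes: x right, y down, z forward; pixel columns grow to the right and rows downward; lengths in m; the calibration is good to about 2 mm. A picture is of the moment at which its call begins: read the wrist's pose just before it. get_calibration takes no time and is no camera call; for the wrist camera it gives the pose at the moment of the call.
- manip.sign_off(): hands the job in; it is judged then, once.
Trained networks look in the newest picture that a camera, given by its name, has taken for a name from the list of things; names that differ only in an ending like _2 or _b are one class to them, and where a whole thing is asked for, a point or a joint stands for the part that bears it (a point fixed in the world has none). Each returns a list of dicts, best first, with "p" (0 to 1); they miss things now and then, are a little off and sometimes report something else, mostly with a low value. They report only what shows in the picture. A call takes as long as a camera call. They do not tell look-alikes from the thing itself.
- finder.silhouettes(label, camera): "region" (384x512 bool, what is visible of it) and "box" ([centre column, centre row, width, height] in pixels, round what is visible of it).
- finder.tip_of(label, camera): "at" ([column, row] in pixels: a listed point, or the origin of a listed thing).
The state is a dict: "clock": time; "qpos": joint angles; "qd": joint speeds; "effort": joint torques, N m; "position": TCP position; "ee_rot": TCP orientation; "contact_force": force on the tool from outside, world axes, zero at the start; "moment": the same for the moment, N m; "width": finger opening in m; "gripper_force": force on a finger pad.
Only numpy, scipy, OpenCV 4.12 (cv2) and the standard library are available. Lean on these libraries where they do the work, as an engineer would, in place of code of your own. Each camera call takes 0.05 s, during which the arm holds its last target. There are 200 camera calls.

## Working session

There is one attempt and no reset: what is moved stays moved. The work goes in short steps, Python scripts to look and compute and a tool call to move; the robot and the scene stay as the last step left them, time stands still between calls to the robot, and variables do not carry over. Pictures are saved under pics/ and viewed, at most 10 in all, crops included, and the job is handed in when it is done.

Besides the shell and the picture viewer there is one more tool, called as name(argument=value, ...) on one line, values as JSON. servo_tool: Moves the arm, as the interface text tells. Its arguments: {"type":"object","properties":{"increments":{"type":"array","items":{"type":"array","items":{"type":"number"}}},"squeeze":{"type":"number"}},"required":["increments"]}

```bash
mkdir -p pics; cat > h.py <<'E'
import numpy as np, cv2
from rig import manip, optics, finder
def snap(n,f):
    im=optics.get_image(n); cv2.imwrite('pics/'+f,im[:,:,::-1]); return im
def ray(c,px):
    f=192/np.tan(np.radians(c['fov_y']/2)); W=np.linalg.inv(np.array(c['world_to_cam']))
    d=W[:3,:3]@np.array([(px[0]-c['cx'])/f,(px[1]-c['cy'])/f,1]); return W[:3,3],d
def at_z(c,px,z):
    o,d=ray(c,px); return o+d*(z-o[2])/d[2]
def proj(c,p):
    f=192/np.tan(np.radians(c['fov_y']/2)); q=np.array(c['world_to_cam'])@np.append(p,1)
    return np.array([c['cx']+f*q[0]/q[2],c['cy']+f*q[1]/q[2]])
E
python3 - <<'E'
from h import *
np.set_printoptions(precision=4,suppress=True)
print(manip.get_state())
a=snap('top','t0.png'); b=snap('scene','s0.png')
c=optics.get_calibration('top'); print(c)
for l,z in (('plug_grip',.054),('port_rim',.0745),('plug',0.0)):
    for d in finder.tip_of(l,'top'): print(l,d['p'],d['at'],at_z(c,d['at'],z))
cs=optics.get_calibration('scene')
for l,z in (('plug_grip',.054),('port_rim',.0745)):
    for d in finder.tip_of(l,'scene'): print('scene',l,d['p'],d['at'],at_z(cs,d['at'],z))
E
```

```text
{'clock': 0.0, 'qpos': array([ 1.137 ,  0.2766,  1.5061, -0.    ,  1.3607, -0.121 ]), 'qd': array([-0.001 , -0.0001,  0.0012,  0.0018,  0.0001, -0.002 ]), 'effort': array([ -0.0016, -41.6772, -24.5801,  -0.0006,   0.011 ,   0.    ]), 'position': array([0.1767, 0.5466, 0.2384]), 'ee_rot': array([-0.0002,  0.1557,  0.9878, -0.0009]), 'contact_force': array([-0.7095, -0.8225, -0.3763]), 'moment': array([-0.0182,  0.0143,  0.0355]), 'gripper_force': 0.0, 'width': 0.08536105139184827}
{'fov_y': 43.32241698565579, 'cx': 256.705253352782, 'cy': 191.3483888897705, 'world_to_cam': array([[ 0.0044, -0.9999,  0.0127,  0.0144],
       [-0.9939, -0.0057, -0.1102,  0.5967],
       [ 0.1103, -0.0121, -0.9938,  1.3693],
       [ 0.    ,  0.    ,  0.    ,  1.    ]])}
plug_grip 0.91 [351.5, 212.4] [ 0.5355 -0.2527  0.054 ]
plug_grip 0.8 [335.6, 161.8] [ 0.6813 -0.2093  0.054 ]
plug_grip 0.71 [366.2, 272.4] [ 0.3667 -0.2912  0.054 ]
plug_grip 0.59 [345.4, 210.1] [ 0.5419 -0.2354  0.054 ]
plug_grip 0.46 [203.4, 210.1] [0.5398 0.1689 0.054 ]
port_rim 0.95 [203.8, 214.0] [0.5274 0.1656 0.0745]
port_rim 0.63 [193.9, 135.3] [0.7514 0.1974 0.0745]
plug 0.65 [359.7, 274.0] [ 0.359  -0.2849  0.    ]
plug 0.59 [343.4, 209.9] [ 0.5464 -0.2401  0.    ]
plug 0.59 [329.1, 158.4] [ 0.7009 -0.1995  0.    ]
scene plug_grip 0.9 [205.8, 284.4] [ 0.7091 -0.2112  0.054 ]
scene plug_grip 0.58 [107.7, 206.8] [ 0.3206 -0.2747  0.054 ]
scene plug_grip 0.56 [159.7, 246.5] [ 0.5467 -0.2349  0.054 ]
scene port_rim 0.74 [290.8, 173.3] [0.5194 0.182  0.0745]
```

View pics/t0.png

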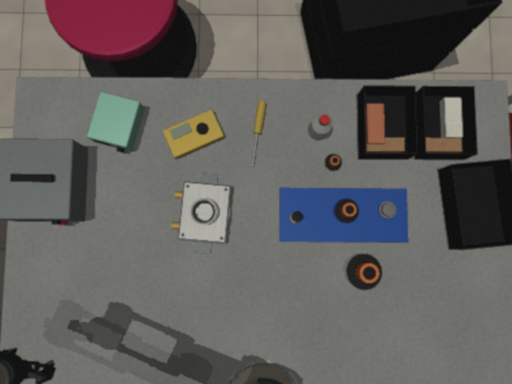

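View pics/s0.png

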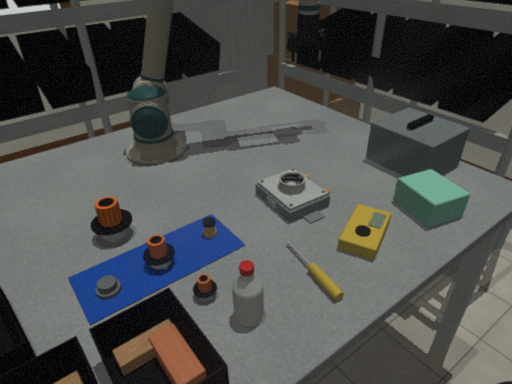

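The plug-like things in the top view are a small one off the mat at (333,161), the middle one on the mat at (347,210), and a large one off the mat at (366,272). I choose (347,210). I also won't confuse it with the gland at (297,217) or the cap at (388,210). The port is at (204,212). I'll pass over the port first and look from the wrist.

servo_tool(increments=[[-4.1,-2.3,0,0,0,0,-1],[-4.1,-2.3,0,0,0,0,-1],[-4.1,-2.3,0,0,0,0,-1],[-4.1,-2.3,0,0,0,0,-1],[-4.1,-2.3,0,0,0,0,-1]])

```text
clock: 0.85
position: [0.3375, 0.3732, 0.2395]
ee_rot: [0.0, 0.155, 0.988, 0.0]
contact_force: [0.2, 0.2, 0.4]
width: 0.0857
gripper_force: 0.0
```

servo_tool(increments=[[-4.1,-2.3,0,0,0,0,-1],[-4.1,-2.3,0,0,0,0,-1],[-4.1,-2.3,0,0,0,0,-1],[-4.1,-2.3,0,0,0,0,-1],[-4.1,-2.3,0,0,0,0,-1]])

```text
clock: 1.35
position: [0.4974, 0.2005, 0.2395]
ee_rot: [0.0, 0.156, 0.988, 0.0]
contact_force: [-0.3, 0.8, 1.0]
width: 0.0853
gripper_force: 0.0
```

servo_tool(increments=[[-4.1,-2.3,0,0,0,0,-1],[0,0,0,0,0,0,-1],[0,0,0,0,0,0,-1],[0,0,0,0,0,0,-1],[0,0,0,0,0,0,-1]])

```text
clock: 1.85
position: [0.5272, 0.1687, 0.2394]
ee_rot: [-0.0, 0.155, 0.988, 0.0]
contact_force: [-0.5, 0.1, -0.2]
width: 0.0854
gripper_force: 0.0
```

```bash
cat >> h.py <<'E'
def look(f,labs):
    print(manip.get_state()['position']); c=optics.get_calibration('wrist'); im=snap('wrist',f)
    for l,z in labs:
        for d in finder.tip_of(l,'wrist'): print(l,round(d['p'],2),np.round(d['at'],1),at_z(c,d['at'],z).round(4))
    return c,im
def plan(p,yaw_y_deg):  # target TCP -> tool-frame shift (cm) at present attitude, and turn about tool z (deg)
    from scipy.spatial.transform import Rotation as R
    s=manip.get_state(); q=s['ee_rot']; r=R.from_quat([q[1],q[2],q[3],q[0]]); M=r.as_matrix()
    y=np.degrees(np.arctan2(M[1,1],M[0,1])); t=-(yaw_y_deg-y)
    tilt=np.cross(M[:,2],[0,0,-1])
    print('shift cm',(M.T@(np.array(p)-s['position'])*100).round(2),'rz',(t+180)%360-180,'yaw_y',y,'tilt fix deg(tool)',np.degrees(M.T@tilt).round(2),'F',s['contact_force'].round(1),'M',s['moment'].round(2),'q6',np.degrees(s['qpos'][5]).round(1))
E
python3 - <<'E'
from h import *
np.set_printoptions(precision=4,suppress=True)
c,im=look('w1.png',[('port_rim',.0745)])
print(c)
plan([.54,-.236,.2],0)
E
```

```text
[0.5272 0.1687 0.2394]
port_rim 0.92 [262.2 185.7] [0.5341 0.174  0.0745]
{'fov_y': 68.97661352289296, 'cx': 255.61244821918004, 'cy': 196.871111284206, 'world_to_cam': array([[ 0.3069,  0.9517, -0.0003, -0.3223],
       [ 0.9069, -0.2924,  0.3034, -0.4685],
       [ 0.2887, -0.0934, -0.9529,  0.2426],
       [ 0.    ,  0.    ,  0.    ,  1.    ]])}
shift cm [-13.58 -38.15   3.94] rz 72.18809676243305 yaw_y 72.18809676243305 tilt fix deg(tool) [ 0.02  0.   -0.  ] F [-0.6 -0.6  0.5] M [-0.02 -0.    0.02] q6 -61.7
```

View pics/w1.png

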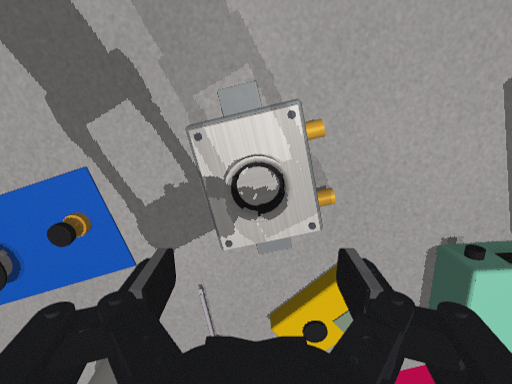

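The wrist view shows the port at about (260,186), with shadow on the rim. I'll check its centre by fitting a projected circle.

```bash
cat >> h.py <<'E'
def fit(c,im,p0,rs,z,span=.008,step=.0005):
    """centre search: mean |radial contrast| on projected circles of radii rs at height z"""
    g=cv2.GaussianBlur(cv2.cvtColor(im,cv2.COLOR_RGB2GRAY),(3,3),0).astype(np.float32)
    t=np.linspace(0,2*np.pi,120,endpoint=False); best=[]
    def samp(x,y,r):
        P=np.array([proj(c,[x+r*np.cos(a),y+r*np.sin(a),z]) for a in t],np.float32)
        return cv2.remap(g,P[None,:,0],P[None,:,1],cv2.INTER_LINEAR)[0]
    n=int(span/step)
    for i in range(-n,n+1):
        for j in range(-n,n+1):
            x,y=p0[0]+i*step,p0[1]+j*step
            best.append((sum(np.median(np.abs(samp(x,y,r+.0015)-samp(x,y,r-.0015))) for r in rs),x,y))
    best.sort(reverse=True); b=np.array(best[:12]); print('fit',b[0].round(4),'mean',b[:,1:].mean(0).round(4),'spread',b[:,1:].std(0).round(4)); return b[0]
def overlay(c,im,f,circs,box,k=5):
    x0,y0,x1,y1=box; o=cv2.resize(im[y0:y1,x0:x1,::-1],None,fx=k,fy=k,interpolation=cv2.INTER_CUBIC)
    for x,y,z,r in circs:
        P=np.array([(proj(c,[x+r*np.cos(a),y+r*np.sin(a),z])-[x0-.5,y0-.5])*k for a in np.linspace(0,6.3,80)])
        cv2.polylines(o,[P.astype(np.int32)],True,(0,0,255),1)
    cv2.imwrite('pics/'+f,o)
E
python3 - <<'E'
from h import *
c=optics.get_calibration('wrist'); im=optics.get_image('wrist')
b=fit(c,im,[.531,.170],[.039],.0745); b2=fit(c,im,[.531,.170],[.0335],.0745);b2=fit(c,im,[.531,.170],[.0305],.0715)
overlay(c,im,'w1c.png',[(b[1],b[2],.0745,.039),(b[1],b[2],.0745,.0335)],(205,135,315,235))
E
```

```text
fit [34.4771  0.5385  0.1625] mean [0.5375 0.1632] spread [0.0013 0.0015]
fit [57.8252  0.533   0.166 ] mean [0.5332 0.1657] spread [0.0005 0.0007]
fit [64.5     0.536   0.1685] mean [0.5357 0.1683] spread [0.0006 0.0004]
```

View pics/w1c.png

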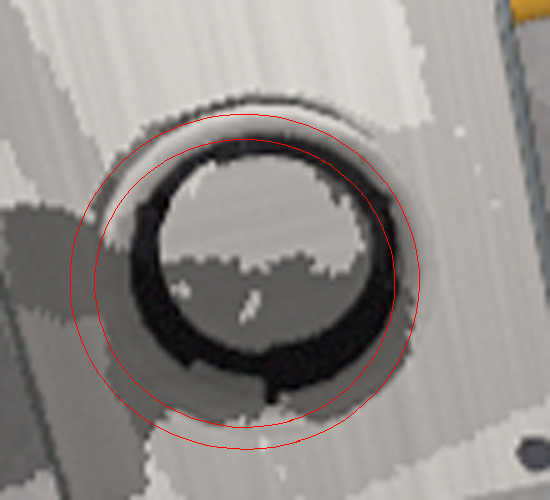

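The fit is confused by the shadow and the oblique view: the ring is centred near crop (263,262), but the fitted circle is off to the left. I'll put the camera straight over the port so that height doesn't matter.

servo_tool(increments=[[-4.2,0,2.5,0,0,0,-1],[-4.2,0,2.5,0,0,0,-1],[0,0,0,0,0,0,-1],[0,0,0,0,0,0,-1],[0,0,0,0,0,0,-1]])

```text
clock: 2.5
position: [0.6074, 0.1425, 0.1899]
ee_rot: [-0.0, 0.155, 0.988, 0.0]
contact_force: [0.1, 0.1, 0.7]
width: 0.086
gripper_force: 0.0
```

```bash
python3 - <<'E'
from h import *
c,im=look('w2.png',[('port_rim',.0745)])
ct=optics.get_calibration('top'); 
p=[.535,.170]
for r,z in((.039,.0745),(.039,.045),(.0335,.0745),(.0305,.0715),(.0255,.055)): print(r,z);b=fit(c,im,p,[r],z)
q=proj(c,[.535,.170,.0745]).astype(int); print(q)
overlay(c,im,'w2c.png',[(.535,.170,.0745,.039),(.535,.17,.0745,.0335)],(q[0]-60,q[1]-55,q[0]+60,q[1]+55))
E
```

```text
[0.60738577 0.14249454 0.18993867]
port_rim 0.63 [259.7 109.8] [0.5365 0.169  0.0745]
0.039 0.0745
fit [27.4111  0.528   0.1635] mean [0.528  0.1645] spread [0.0004 0.0011]
0.039 0.045
fit [43.4316  0.5385  0.1685] mean [0.538  0.1683] spread [0.0005 0.0005]
0.0335 0.0745
fit [49.3267  0.536   0.1695] mean [0.5366 0.168 ] spread [0.0008 0.0028]
0.0305 0.0715
fit [72.5791  0.5375  0.1675] mean [0.5375 0.1676] spread [0.0004 0.0006]
0.0255 0.055
fit [117.3682   0.537    0.1685] mean [0.5371 0.1685] spread [0.0004 0.0007]
[260 107]
```

View pics/w2c.png

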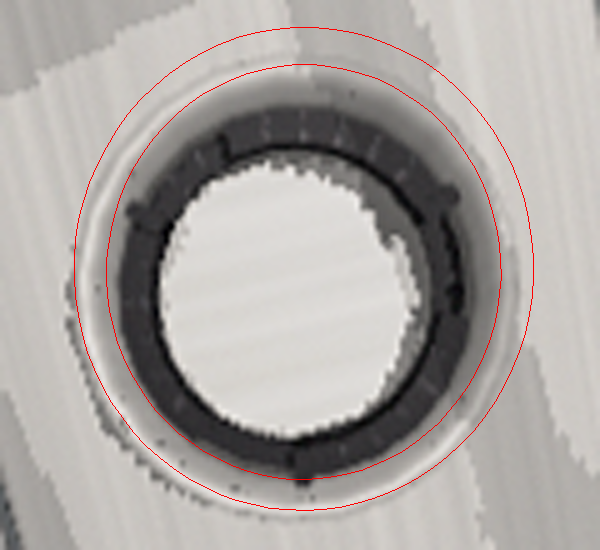

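The port centre is now clear. The black ring is centred at about (259,110) in the full picture, which gives (0.537, 0.1686). Next, the same view over the plug.

servo_tool(increments=[[-1.42,-4.27,0,0,0,0,-1],[-1.42,-4.27,0,0,0,0,-1],[-1.42,-4.27,0,0,0,0,-1],[-1.42,-4.27,0,0,0,0,-1],[-1.42,-4.27,0,0,0,0,-1]])

```text
clock: 3.1
position: [0.6095, -0.0841, 0.191]
ee_rot: [0.001, 0.155, 0.988, 0.0]
contact_force: [0.8, -1.0, 0.1]
width: 0.0851
gripper_force: 0.0
```

servo_tool(increments=[[-1.42,-4.27,0,0,0,0,-1],[-1.42,-4.27,0,0,0,0,-1],[-1.42,-4.27,0,0,0,0,-1],[-1.42,-4.27,0,0,0,0,-1],[0,0,0,0,0,0,-1]])

```text
clock: 3.6
position: [0.6112, -0.2689, 0.1905]
ee_rot: [0.002, 0.158, 0.987, -0.002]
contact_force: [-1.0, 1.7, -0.3]
width: 0.0853
gripper_force: 0.0
```

servo_tool(increments=[[0,0,0,0,0,0,-1],[0,0,0,0,0,0,-1],[0,0,0,0,0,0,-1],[0,0,0,0,0,0,-1],[0,0,0,0,0,0,-1]])

```text
clock: 4.1
position: [0.6117, -0.2621, 0.1895]
ee_rot: [0.0, 0.155, 0.988, 0.0]
contact_force: [-0.1, -0.1, 0.1]
width: 0.0857
gripper_force: 0.0
```

```bash
python3 - <<'E'
from h import *
c,im=look('w3.png',[('plug_grip',.054),('plug',0.)])
for s in finder.silhouettes('plug','wrist'): print(s['p'],np.round(s['box'],1),at_z(c,s['box'][:2],.032).round(4))
p=[.541,-.236]
for r,z in((.036,.032),(.019,.072)): print(r,z);b=fit(c,im,p,[r],z,.012)
q=proj(c,[b[1],b[2],.05]).astype(int); print(q)
overlay(c,im,'w3c.png',[(b[1],b[2],.032,.036),(b[1],b[2],.072,.019)],(q[0]-60,q[1]-55,q[0]+60,q[1]+55))
plan([b[1],b[2],.12],72.2)
E
```

```text
[ 0.61166044 -0.26211031  0.18952998]
plug_grip 0.93 [323.4 230.4] [ 0.6769 -0.2084  0.054 ]
plug 0.75 [315.6 222.6] [ 0.6914 -0.2091  0.    ]
plug 0.6 [255.8 113.3] [ 0.5438 -0.2401  0.    ]
0.8 [254.3 112.   71.   75.2] [ 0.5415 -0.241   0.032 ]
0.8 [322.9 226.8  46.7  42.8] [ 0.6838 -0.2054  0.032 ]
0.32 [501.  268.8  16.   75.1] [ 0.8018 -0.0164  0.032 ]
0.036 0.032
fit [34.6743  0.544  -0.242 ] mean [ 0.5441 -0.2418] spread [0.0006 0.0004]
0.019 0.072
fit [90.7246  0.544  -0.2415] mean [ 0.5443 -0.2419] spread [0.0005 0.0005]
[254 115]
shift cm [ 7.09 -0.04  6.93] rz -0.09337722892104239 yaw_y 72.10662277107897 tilt fix deg(tool) [ 0.01 -0.    0.  ] F [-0.1  1.1 -0.1] M [0.02 0.05 0.02] q6 -101.4
```

View pics/w3c.png

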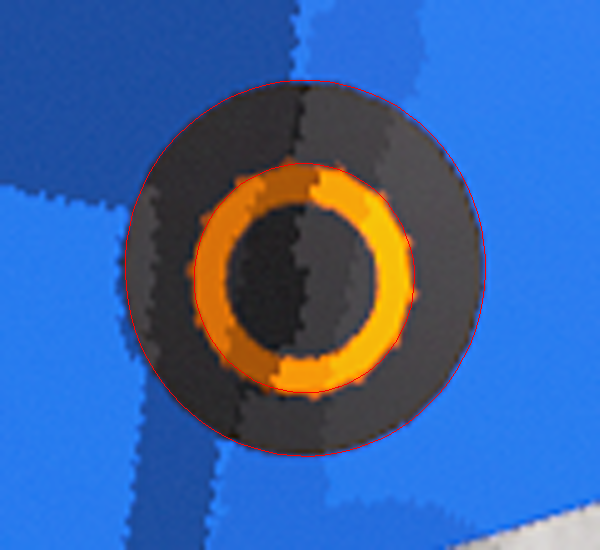

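The close crop confirms it: the middle plug stands on the blue mat at about (254,113). The drawn 72 mm flange and 38 mm knob circles fit exactly, at (0.544, -0.242). I'll go over it and down.

servo_tool(increments=[[3.55,0,3.4,0,0,0,-1],[3.55,0,3.5,0,0,0,-1],[0,0,0,0,0,0,-1],[0,0,0,0,0,0,-1],[0,0,0,0,0,0,-1]])

```text
clock: 4.8
position: [0.5462, -0.2427, 0.1218]
ee_rot: [0.002, 0.156, 0.988, -0.001]
contact_force: [0.1, 0.1, -0.1]
width: 0.0856
gripper_force: 0.0
```

servo_tool(increments=[[0,0,2,0,0,0,-1],[0,0,2,0,0,0,-1],[0,0,2,0,0,0,-1],[0,0,1.7,0,0,0,-1],[0,0,0,0,0,0,-1]])

```text
clock: 5.3
position: [0.5453, -0.242, 0.0426]
ee_rot: [-0.0, 0.156, 0.988, 0.0]
contact_force: [-0.9, 0.9, -0.2]
width: 0.0853
gripper_force: 0.0
```

servo_tool(increments=[[0,0,0,0,0,0,1],[0,0,0,0,0,0,1],[0,0,0,0,0,0,1],[0,0,0,0,0,0,1],[0,0,0,0,0,0,1]], squeeze=20)

```text
clock: 5.8
position: [0.5449, -0.2419, 0.0446]
ee_rot: [0.001, 0.156, 0.988, -0.0]
contact_force: [0.2, -0.1, 5.0]
width: 0.0378
gripper_force: 22.0
```

servo_tool(increments=[[0,0,-0.4,0,0,0,-1],[0,0,0,0,0,0,-1],[0,0,0,0,0,0,-1],[0,0,0,0,0,8,-1],[0,0,0,0,0,8,-1]])

```text
clock: 6.3
position: [0.5436, -0.2412, 0.0469]
ee_rot: [-0.0, 0.294, 0.956, 0.0]
contact_force: [-1.1, -0.0, 0.7]
width: 0.0855
gripper_force: 0.0
```

servo_tool(increments=[[0,0,0,0,0,8,-1],[0,0,0,0,0,8,-1],[0,0,0,0,0,8,-1],[0,0,0,0,0,8,-1],[0,0,0,0,0,8,-1]])

```text
clock: 6.8
position: [0.5436, -0.2411, 0.0469]
ee_rot: [-0.0, 0.604, 0.797, -0.0]
contact_force: [0.1, -0.7, -0.1]
width: 0.0853
gripper_force: 0.0
```

servo_tool(increments=[[0,0,0,0,0,8,-1],[0,0,0,0,0,8,-1],[0,0,0,0,0,8,-1],[0,0,0,0,0,8,-1],[0,0,0,0,0,0,-1]])

```text
clock: 7.3
position: [0.5437, -0.2412, 0.0469]
ee_rot: [-0.0, 0.798, 0.602, -0.0]
contact_force: [0.6, 0.2, 0.7]
width: 0.0852
gripper_force: 0.0
```

servo_tool(increments=[[0,0,0,0,0,0,-1],[0,0,0,0,0,0,1],[0,0,0,0,0,0,1],[0,0,0,0,0,0,1],[0,0,0,0,0,0,1]])

```text
clock: 7.8
position: [0.5439, -0.2413, 0.0473]
ee_rot: [-0.0, 0.798, 0.603, 0.0]
contact_force: [0.1, 1.1, -0.0]
width: 0.0372
gripper_force: 21.9
```

servo_tool(increments=[[0,0,0,0,0,0,1],[0,0,0,0,0,0,1],[0,0,0,0,0,0,1],[0,0,0,0,0,0,1],[0,0,0,0,0,0,1]])

```text
clock: 8.3
position: [0.5439, -0.2413, 0.0474]
ee_rot: [-0.0, 0.798, 0.602, 0.0]
contact_force: [-0.9, -0.1, 0.1]
width: 0.0376
gripper_force: 22.0
```

```bash
python3 - <<'E'
from h import *
plan([.537,.1686,.20],-16)
E
```

```text
shift cm [ 39.23 -11.91 -15.26] rz 0.07971975844452572 yaw_y -15.920280241555487 tilt fix deg(tool) [ 0. -0.  0.] F [-0.9 -0.1  0.1] M [0.04 0.07 0.01] q6 -14.7
```

servo_tool(increments=[[0,0,-2,0,0,0,1],[0,0,-3,0,0,0,1],[0,0,-4,0,0,0,1],[0,0,-4,0,0,0,1],[0,0,-2.2,0,0,0,1]], squeeze=30)

```text
clock: 8.8
position: [0.545, -0.2419, 0.2024]
ee_rot: [0.002, 0.798, 0.602, 0.001]
contact_force: [-0.2, -0.2, -2.0]
width: 0.037
gripper_force: 30.7
```

servo_tool(increments=[[3,-0.91,0,0,0,0,1],[4,-1.21,0,0,0,0,1],[4.5,-1.37,0,0,0,0,1],[4.5,-1.37,0,0,0,0,1],[4.5,-1.37,0,0,0,0,1]])

```text
clock: 9.3
position: [0.5397, -0.0254, 0.1988]
ee_rot: [-0.0, 0.798, 0.602, -0.0]
contact_force: [1.3, -0.5, -2.4]
width: 0.0373
gripper_force: 30.7
```

servo_tool(increments=[[4.5,-1.37,0,0,0,0,1],[4.5,-1.37,0,0,0,0,1],[4.5,-1.37,0,0,0,0,1],[3,-0.91,0,0,0,0,1],[2.2,-0.67,0,0,0,0,1]])

```text
clock: 9.8
position: [0.5361, 0.1708, 0.1987]
ee_rot: [-0.0, 0.798, 0.603, -0.0]
contact_force: [0.5, -0.5, -1.6]
width: 0.0373
gripper_force: 30.7
```

servo_tool(increments=[[0,0,1,0,0,0,1],[0,0,1,0,0,0,1],[0,0,1,0,0,0,1],[0,0,1,0,0,0,1],[0,0,0,0,0,0,1]])

```text
clock: 10.3
position: [0.5356, 0.1671, 0.1572]
ee_rot: [-0.001, 0.799, 0.602, -0.002]
contact_force: [-0.8, 0.3, -2.0]
width: 0.0367
gripper_force: 30.7
```

```bash
python3 - <<'E'
from h import *
plan([.537,.1686,.125],-16)
c=optics.get_calibration('wrist'); im=snap('wrist','w4.png')
E
```

```text
shift cm [0.19 0.11 3.21] rz -0.007644987786335378 yaw_y -16.007644987786332 tilt fix deg(tool) [-0.22  0.11  0.  ] F [-0.8  0.3 -2. ] M [-0.04 -0.04 -0.05] q6 26.2
```

View pics/w4.png

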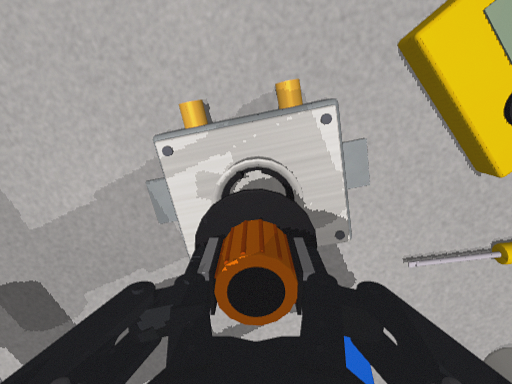

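The plug is held upright, with its knob top at (257,290), and the port shows behind it at (258,183). I'll compare the held knob with the TCP to check the camera bias, using a fresh frame.

```bash
python3 - <<'E'
from h import *
plan([.537,.1686,.125],-16)
s=manip.get_state()['position']; c=optics.get_calibration('wrist'); im=optics.get_image('wrist')
print(s); dz=s[2]-.0474
for r,h in((.019,.072),(.0125,.072),(.036,.032)): fit(c,im,s[:2],[r],dz+h,.006)
E
```

```text
shift cm [0.15 0.05 3.31] rz 0.003628376882232942 yaw_y -15.996371623117765 tilt fix deg(tool) [-0.13  0.07  0.  ] F [-0.6 -0.1 -2. ] M [ 0.05 -0.01 -0.02] q6 26.2
[0.53624054 0.16732133 0.1581192 ]
fit [48.9863  0.5367  0.1653] mean [0.5363 0.1647] spread [0.0003 0.0008]
fit [52.4951  0.5362  0.1653] mean [0.5361 0.1645] spread [0.0006 0.0012]
fit [55.5181  0.5367  0.1668] mean [0.5364 0.1666] spread [0.0007 0.0005]
```

servo_tool(increments=[[0.15,0,1,0,0,0,1],[0,0,1,0,0,0,1],[0,0,1,0,0,0,1],[0,0,0.4,0,0,0,1],[0,0,0,0,0,0,1]])

```text
clock: 10.9
position: [0.5365, 0.1697, 0.1242]
ee_rot: [-0.001, 0.798, 0.602, -0.001]
contact_force: [-0.4, -0.3, -1.8]
width: 0.0375
gripper_force: 30.7
```

servo_tool(increments=[[0,0,0.2,0,0,0,1],[0,0,0.2,0,0,0,1],[0,0,0.2,0,0,0,1],[0,0,0,0,0,0,1],[0,0,0,0,0,0,1]])

```text
clock: 11.4
position: [0.5373, 0.1698, 0.1194]
ee_rot: [-0.0, 0.798, 0.602, 0.0]
contact_force: [-0.2, 0.0, -2.4]
width: 0.0377
gripper_force: 30.7
```

servo_tool(increments=[[0,0,0.2,0,0,0,1],[0,0,0.2,0,0,0,1],[0,0,0,0,0,0,1],[0,0,0,0,0,0,1],[0,0,0,0,0,0,1]])

```text
clock: 11.9
position: [0.5373, 0.1698, 0.1153]
ee_rot: [-0.0, 0.798, 0.602, 0.0]
contact_force: [-0.1, -0.6, -0.8]
width: 0.037
gripper_force: 30.7
```

servo_tool(increments=[[0,0,0.2,0,0,0,1],[0,0,0.2,0,0,0,1],[0,0,0,0,0,0,1],[0,0,0,0,0,0,1],[0,0,0,0,0,0,1]])

```text
clock: 12.4
position: [0.5373, 0.1698, 0.1113]
ee_rot: [-0.0, 0.798, 0.602, 0.0]
contact_force: [0.9, -0.3, -2.1]
width: 0.0373
gripper_force: 30.7
```

No contact yet, and it isn't on a stop. The land is expected near 0.109.

servo_tool(increments=[[0,0,0.1,0,0,0,1],[0,0,0.1,0,0,0,1],[0,0,0.1,0,0,0,1],[0,0,0,0,0,0,1],[0,0,0,0,0,0,1]])

```text
clock: 12.9
position: [0.5373, 0.1696, 0.1082]
ee_rot: [0.0, 0.798, 0.602, 0.0]
contact_force: [0.8, -0.0, -2.6]
width: 0.0372
gripper_force: 30.7
```

servo_tool(increments=[[0,0,0.1,0,0,0,1],[0,0,0.1,0,0,0,1],[0,0,0,0,0,0,1],[0,0,0,0,0,0,1],[0,0,0,0,0,0,1]])

```text
clock: 13.4
position: [0.5373, 0.1696, 0.1063]
ee_rot: [0.0, 0.798, 0.602, 0.0]
contact_force: [1.5, -1.0, -2.1]
width: 0.0373
gripper_force: 30.7
```

servo_tool(increments=[[0,0,0.1,0,0,0,1],[0,0,0.1,0,0,0,1],[0,0,0,0,0,0,1],[0,0,0,0,0,0,1],[0,0,0,0,0,0,1]])

```text
clock: 13.9
position: [0.5374, 0.1697, 0.1052]
ee_rot: [0.0, 0.798, 0.602, 0.0]
contact_force: [-1.2, -2.0, 5.7]
width: 0.0372
gripper_force: 31.4
```

servo_tool(increments=[[0,0,0.1,0,0,0,1],[0,0,0.1,0,0,0,1],[0,0,0,0,0,0,1],[0,0,0,0,0,0,1],[0,0,0,0,0,0,1]])

```text
clock: 14.4
position: [0.5375, 0.1697, 0.105]
ee_rot: [0.0, 0.798, 0.602, 0.001]
contact_force: [-5.0, -2.9, 16.9]
width: 0.0365
gripper_force: 32.5
```

Contact at 0.105 matches the land, since the mat is about 4 mm thick. That puts the start floor at about 0.094 and home at about 0.0895. I'll ease to a light press, then turn anticlockwise.

servo_tool(increments=[[-0.05,-0.03,-0.15,0,0,0,1],[0,0,0,0,0,0,1],[0,0,0,0,0,-3,1],[0,0,0,0,0,-3,1],[0,0,0,0,0,-3,1]])

```text
clock: 14.9
position: [0.5381, 0.1698, 0.1052]
ee_rot: [0.001, 0.748, 0.664, 0.002]
contact_force: [-0.3, -0.8, 8.4]
width: 0.0376
gripper_force: 31.6
```

servo_tool(increments=[[0,0,0,0,0,-3,1],[0,0,0,0,0,-3,1],[0,0,0,0,0,-3,1],[0,0,0,0,0,-3,1],[0,0,0,0,0,-3,1]])

```text
clock: 15.4
position: [0.5381, 0.1697, 0.1052]
ee_rot: [0.001, 0.655, 0.756, 0.001]
contact_force: [-0.6, -0.8, 8.9]
width: 0.0375
gripper_force: 31.6
```

```bash
python3 - <<'E'
from h import *
s=manip.get_state();print(s['position'],s['width'])
plan([.537,.169,.105],-16)
E
```

```text
[0.53814592 0.1696653  0.10516115] 0.03749112990981625
shift cm [-0.05 -0.12  0.02] rz 24.15407163597584 yaw_y 8.154071635975834 tilt fix deg(tool) [ 0.19 -0.03 -0.  ] F [-0.6 -0.8  8.9] M [-0.27  0.08 -0.19] q6 2.3
```

servo_tool(increments=[[0,0,0,0,0,-3,1],[0,0,0,0,0,-3,1],[0,0,0,0,0,-3,1],[0,0,0,0,0,-3,1],[0,0,0,0,0,-3,1]])

```text
clock: 15.9
position: [0.5381, 0.1696, 0.1052]
ee_rot: [0.001, 0.551, 0.835, 0.001]
contact_force: [0.1, -2.0, 8.0]
width: 0.0373
gripper_force: 31.6
```

```bash
python3 - <<'E'
from h import *
print(manip.get_state()['position']);plan([.537,.169,.105],-16)
E
```

```text
[0.53810348 0.1696487  0.10517339]
shift cm [-0.02 -0.13  0.02] rz 39.15444182024885 yaw_y 23.15444182024883 tilt fix deg(tool) [0.19 0.02 0.  ] F [ 0.1 -2.   8. ] M [-0.24  0.1  -0.14] q6 -12.7
```

servo_tool(increments=[[0,0,0,0,0,-3,1],[0,0,0,0,0,-3,1],[0,0,0,0,0,-3,1],[0,0,0,0,0,-3,1],[0,0,0,0,0,-3,1]])

```text
clock: 16.4
position: [0.5381, 0.1694, 0.1052]
ee_rot: [0.001, 0.437, 0.899, 0.001]
contact_force: [-0.8, -1.9, 7.6]
width: 0.0375
gripper_force: 31.6
```

```bash
python3 - <<'E'
from h import *
print(manip.get_state()['position']);plan([.537,.169,.105],-16)
E
```

```text
[0.53814025 0.16943981 0.1051617 ]
shift cm [ 0.04 -0.12  0.02] rz 54.16010034959197 yaw_y 38.160100349591985 tilt fix deg(tool) [0.16 0.09 0.  ] F [-0.8 -1.9  7.6] M [-0.31  0.02 -0.13] q6 -27.7
```

servo_tool(increments=[[0,0,0,0,0,-3,1],[0,0,0,0,0,-3,1],[0,0,0,0,0,-3,1],[0,0,0,0,0,-3,1],[0,0,0,0,0,-3,1]])

```text
clock: 16.9
position: [0.5381, 0.1694, 0.1051]
ee_rot: [0.001, 0.316, 0.949, 0.001]
contact_force: [-0.9, -1.4, 7.5]
width: 0.0368
gripper_force: 31.6
```

servo_tool(increments=[[0,0,0,0,0,-3,1],[0,0,0,0,0,-3,1],[0,0,0,0,0,-3,1],[0,0,0,0,0,-3,1],[0,0,0,0,0,-3,1]])

```text
clock: 17.4
position: [0.5365, 0.1697, 0.1033]
ee_rot: [-0.0, 0.189, 0.982, 0.0]
contact_force: [-0.1, 1.1, -2.7]
width: 0.0372
gripper_force: 30.6
```

It dropped in. I'll sink to the start floor.

servo_tool(increments=[[0,0,0.2,0,0,0,1],[0,0,0.2,0,0,0,1],[0,0,0.2,0,0,0,1],[0,0,0,0,0,0,1],[0,0,0,0,0,0,1]])

```text
clock: 17.9
position: [0.5368, 0.1694, 0.0976]
ee_rot: [-0.0, 0.19, 0.982, 0.0]
contact_force: [1.7, -0.3, -1.9]
width: 0.0373
gripper_force: 30.6
```

servo_tool(increments=[[0,0,0.1,0,0,0,1],[0,0,0.1,0,0,0,1],[0,0,0.1,0,0,0,1],[0,0,0,0,0,0,1],[0,0,0,0,0,0,1]])

```text
clock: 18.4
position: [0.5368, 0.1693, 0.0948]
ee_rot: [0.0, 0.19, 0.982, 0.0]
contact_force: [-0.1, -0.4, -2.0]
width: 0.0372
gripper_force: 30.6
```

servo_tool(increments=[[0,0,0.1,0,0,0,1],[0,0,0,0,0,0,1],[0,0,0,0,0,0,1],[0,0,0,0,0,0,1],[0,0,0,0,0,0,1]])

```text
clock: 18.9
position: [0.537, 0.1694, 0.0942]
ee_rot: [0.0, 0.19, 0.982, 0.0]
contact_force: [-1.6, 0.5, 3.5]
width: 0.0378
gripper_force: 31.0
```

```bash
python3 - <<'E'
from h import *
print(manip.get_state()['position']);plan([.537,.169,.094],-16)
E
```

```text
[0.53703598 0.16939498 0.0942408 ]
shift cm [-0.01 -0.04  0.02] rz 84.07796478099658 yaw_y 68.0779647809966 tilt fix deg(tool) [0.03 0.03 0.  ] F [-1.6  0.5  3.5] M [ 0.02  0.17 -0.04] q6 -57.7
```

On the start floor at 0.0942. I'll run in clockwise, sinking with the pitch.

servo_tool(increments=[[0,0,0.02,0,0,4,1],[0,0,0.02,0,0,4,1],[0,0,0.03,0,0,4,1],[0,0,0.03,0,0,4,1],[0,0,0.03,0,0,4,1]])

```text
clock: 19.4
position: [0.5376, 0.1696, 0.094]
ee_rot: [0.001, 0.359, 0.933, 0.001]
contact_force: [-1.6, 0.3, 11.3]
width: 0.0371
gripper_force: 31.7
```

```bash
python3 - <<'E'
from h import *
print(manip.get_state()['position']);plan([.537,.169,.094],-16)
E
```

```text
[0.53763305 0.16962084 0.0940083 ]
shift cm [ 0.01 -0.09  0.  ] rz 63.95688563331203 yaw_y 47.95688563331204 tilt fix deg(tool) [ 0.11  0.08 -0.  ] F [-1.6  0.3 11.3] M [-0.03  0.35  0.17] q6 -37.5
```

servo_tool(increments=[[0,0,0,0,0,4,1],[0,0,0,0,0,4,1],[0,0,0,0,0,4,1],[0,0,0,0,0,4,1],[0,0,0,0,0,4,1]])

```text
clock: 19.9
position: [0.5373, 0.1699, 0.093]
ee_rot: [0.0, 0.516, 0.857, 0.001]
contact_force: [0.3, 1.0, 2.2]
width: 0.0372
gripper_force: 31.0
```

```bash
python3 - <<'E'
from h import *
print(manip.get_state()['position']);plan([.537,.169,.094],-16)
E
```

```text
[0.53733704 0.16989387 0.09300683]
shift cm [-0.06 -0.07 -0.1 ] rz 43.91566743510052 yaw_y 27.915667435100517 tilt fix deg(tool) [ 0.11 -0.01  0.  ] F [0.3 1.  2.2] M [0.16 0.02 0.06] q6 -17.5
```

Sinking along the thread. I'll continue at the pitch rate, 1.5 mm per 20 degrees.

servo_tool(increments=[[0,0,0.03,0,0,4,1],[0,0,0.03,0,0,4,1],[0,0,0.03,0,0,4,1],[0,0,0.03,0,0,4,1],[0,0,0.03,0,0,4,1]])

```text
clock: 20.4
position: [0.5373, 0.1699, 0.0913]
ee_rot: [0.0, 0.657, 0.754, 0.001]
contact_force: [-1.3, 0.8, 2.6]
width: 0.0376
gripper_force: 31.1
```

```bash
python3 - <<'E'
from h import *
print(manip.get_state()['position']);plan([.537,.169,.094],-16)
E
```

```text
[0.53730108 0.16992272 0.09134909]
shift cm [-0.09 -0.04 -0.27] rz 23.911278614033137 yaw_y 7.911278614033148 tilt fix deg(tool) [ 0.08 -0.05  0.  ] F [-1.3  0.8  2.6] M [0.22 0.06 0.03] q6 2.5
```

servo_tool(increments=[[0,0,0.02,0,0,3,1],[0,0,0.02,0,0,3,1],[0,0,0.02,0,0,3,1],[0,0,0.02,0,0,3,1],[0,0,0.02,0,0,3,1]])

```text
clock: 20.9
position: [0.5373, 0.1699, 0.0903]
ee_rot: [0.0, 0.749, 0.662, 0.001]
contact_force: [-0.3, 0.8, 2.5]
width: 0.0373
gripper_force: 31.1
```

```bash
python3 - <<'E'
from h import *
print(manip.get_state()['position']);plan([.537,.169,.094],-16)
E
```

```text
[0.53732469 0.16986384 0.09027174]
shift cm [-0.09 -0.02 -0.37] rz 8.955306118525641 yaw_y -7.044693881474363 tilt fix deg(tool) [ 0.07 -0.07 -0.  ] F [-0.3  0.8  2.5] M [ 0.21 -0.06  0.06] q6 17.5
```

servo_tool(increments=[[0,0,0.02,0,0,2,1],[0,0,0.02,0,0,2,1],[0,0,0.02,0,0,2,1],[0,0,0.01,0,0,2,1],[0,0,0,0,0,0,1]])

```text
clock: 21.4
position: [0.5375, 0.1699, 0.0898]
ee_rot: [0.0, 0.793, 0.609, 0.001]
contact_force: [-0.1, 0.8, 4.7]
width: 0.0372
gripper_force: 31.1
```

```bash
python3 - <<'E'
from h import *
print(manip.get_state()['position']);plan([.537,.169,.094],-16)
E
```

```text
[0.53749056 0.16985466 0.08981661]
shift cm [-0.09 -0.02 -0.42] rz 1.0827724306510902 yaw_y -14.917227569348908 tilt fix deg(tool) [ 0.08 -0.08 -0.  ] F [-0.1  0.8  4.7] M [ 0.19 -0.05 -0.03] q6 25.3
```

servo_tool(increments=[[0,0,0.01,0,0,1.5,1],[0,0,0.01,0,0,1.5,1],[0,0,0.01,0,0,1.5,1],[0,0,0,0,0,0,1],[0,0,0,0,0,0,1]])

```text
clock: 21.9
position: [0.5371, 0.1689, 0.0897]
ee_rot: [0.001, 0.816, 0.579, 0.0]
contact_force: [-1.0, -1.3, 6.8]
width: 0.0375
gripper_force: 31.5
```

```bash
python3 - <<'E'
from h import *
print(manip.get_state()['position']);plan([.537,.169,.094],-16)
E
```

```text
[0.53711674 0.16894756 0.0897218 ]
shift cm [ 0.   -0.01 -0.43] rz -3.306729581170913 yaw_y -19.306729581170917 tilt fix deg(tool) [ 0.07  0.04 -0.  ] F [-1.  -1.3  6.8] M [-0.13  0.25  0.46] q6 29.8
```

The flange is down at 0.0897 and the moment has risen sharply, so it's at the end stop. I'll relieve the turn slightly and check.

servo_tool(increments=[[0,0,0,0,0,-0.7,1],[0,0,0,0,0,0,1],[0,0,0,0,0,0,1],[0,0,0,0,0,0,1],[0,0,0,0,0,0,1]])

```text
clock: 22.4
position: [0.5371, 0.1689, 0.0897]
ee_rot: [0.001, 0.812, 0.583, 0.0]
contact_force: [-1.1, -0.4, 7.0]
width: 0.0374
gripper_force: 31.4
```

```bash
python3 - <<'E'
from h import *
print(manip.get_state()['position']);plan([.537,.169,.094],-16)
im=optics.get_image('scene'); c=optics.get_calibration('scene'); q=proj(c,[.537,.169,.08]).astype(int)
cv2.imwrite('pics/s5.png',cv2.resize(im[q[1]-45:q[1]+45,q[0]-60:q[0]+60,::-1],None,fx=6,fy=6,interpolation=cv2.INTER_CUBIC))
E
```

```text
[0.53714148 0.16892196 0.08970977]
shift cm [ 0.   -0.02 -0.43] rz -2.6532335514846466 yaw_y -18.653233551484647 tilt fix deg(tool) [0.07 0.03 0.  ] F [-1.1 -0.4  7. ] M [-0.13  0.24  0.31] q6 29.1
```

View pics/s5.png

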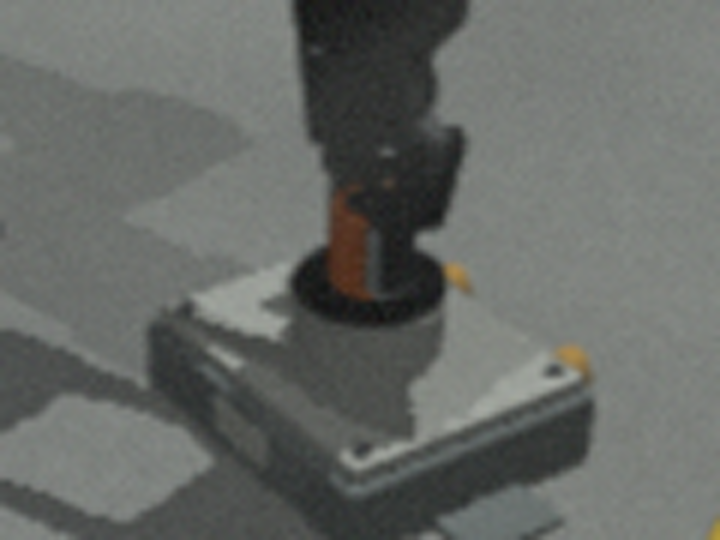

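The crop shows the flange lying flat on the boss, at about (368,285), with no gap. I'll unload and let go.

servo_tool(increments=[[0,0,-0.1,0,0,-0.5,1],[0,0,0,0,0,0,1],[0,0,0,0,0,0,-1],[0,0,0,0,0,0,-1],[0,0,0,0,0,0,-1]])

```text
clock: 22.95
position: [0.5365, 0.1694, 0.0897]
ee_rot: [-0.0, 0.81, 0.586, -0.0]
contact_force: [-0.3, -0.1, 0.3]
width: 0.0784
gripper_force: 0.0
```

servo_tool(increments=[[0,0,0,0,0,0,-1],[0,0,-2,0,0,0,-1],[0,0,-3,0,0,0,-1],[0,0,-4,0,0,0,-1],[0,0,-3,0,0,0,-1]])

```text
clock: 23.45
position: [0.5372, 0.1695, 0.2121]
ee_rot: [0.0, 0.81, 0.586, 0.001]
contact_force: [-0.0, 0.1, 0.8]
width: 0.0854
gripper_force: 0.0
```

servo_tool(increments=[[-4,0,0,0,0,0,-1],[-4,0,0,0,0,0,-1],[0,0,0,0,0,0,-1],[0,0,0,0,0,0,-1],[0,0,0,0,0,0,-1]])

```text
clock: 23.95
position: [0.5122, 0.094, 0.21]
ee_rot: [-0.0, 0.81, 0.586, 0.0]
contact_force: [0.1, -0.7, -0.4]
width: 0.0852
gripper_force: 0.0
```

```bash
python3 - <<'E'
from h import *
plan([.537,.169,.094],-16)
im=optics.get_image('scene'); c=optics.get_calibration('scene'); q=proj(c,[.537,.169,.08]).astype(int)
P=cv2.resize(im[q[1]-35:q[1]+35,q[0]-50:q[0]+50,::-1],None,fx=5,fy=5,interpolation=cv2.INTER_CUBIC)
# predicted knob-top/flange circles if home
for z,r in((.0745,.036),(.1185,.019)):
    pts=np.array([(proj(c,[.5371+r*np.cos(a),.1689+r*np.sin(a),z])-[q[0]-50.5,q[1]-35.5])*5 for a in np.linspace(0,6.3,60)]).astype(np.int32); cv2.polylines(P,[pts],True,(0,255,0),1)
cv2.imwrite('pics/s6.png',P)
E
```

```text
shift cm [7.890e+00 1.000e-02 1.161e+01] rz -2.22027893498867 yaw_y -18.220278934988674 tilt fix deg(tool) [ 0.01 -0.06  0.  ] F [ 0.1 -0.7 -0.4] M [-0.06  0.03  0.03] q6 20.9
```

View pics/s6.png

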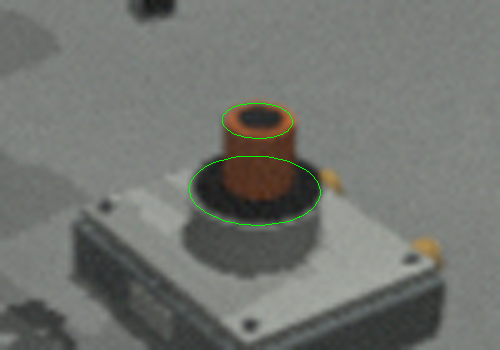

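```bash
python3 -c "
from rig import manip; print(manip.sign_off())"
```

```text
the job is handed in; nothing more can be done
None
```

I screwed the middle plug fully home in the port, with its flange flat on the rim, and let go and handed the job in at about 24 s; the turning moment briefly read 0.46 N m at the end stop, just over the 0.4 N m safe figure, and I eased it off straight away.

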